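Drop the cream stoppers into the catch tray

TASK

Two clear drop-bottom stopper dispensers stand on the insect lab's bench. On the one that holds the cream stoppers, draw the black latch bolt back by its upright tab so that the hinged floor swings open and both stoppers fall into the grey catch tray underneath. Leave the dispenser with the blue stoppers latched shut.

Things in the scene. Friction and masses are not known exactly. Their poses are not given: they have to be found in the camera images.
- cream_dispenser: Holds the cream stoppers; fixed, 200 x 156 mm. Origin: bench top under the chamber's middle; z up, x from latch side to hinge side. Clear open-topped chamber 98 square, 90 inside, rim at z=225; uprights at y=+-74 to z=202. Drop floor, top at z=165: hinged at x=47, front edge x=-43 on the bolt; freed, it falls 80 deg. Grey tray 160 (x) x 128 (y) inside, centred, floor z=10, rim z=51.
- cream_tab (a point): Centre of the top of that dispenser's upright black latch tab: 16 (x) x 24 (y) mm, 93 tall, top 245 above the bench and 20 above the rim; 38 clear to the chamber, open all round. Axes as the dispenser's. Shut, it is at dispenser x=-95, y=0 (starts drawn 0 to 4). Pulled level along -x, travel 40; the floor drops from 15, surely at 25. About 2 N friction, no spring, stays where left.
- cream_stopper_a: Cream hard plastic vial stopper, about 30 g: cone frustum 34 mm high, 26 across the small end and 32 across the big end. Origin at the centre of the small end, z axis towards the big end. Starts standing on the drop floor in the cream dispenser's chamber, about 21 to the +y side of its middle.
- cream_stopper_b: Cream hard plastic vial stopper, about 30 g: cone frustum 34 mm high, 26 across the small end and 32 across the big end. Origin at the centre of the small end, z axis towards the big end. Starts standing on the drop floor in the cream dispenser's chamber, about 21 to the -y side of its middle.
- blue_floor (a joint): Hinge of the drop floor of the other dispenser, the one with the blue stoppers: 0 rad latched shut, grows to 1.4 as it drops open. It is to stay shut.

How it is judged:
By the outcome, as a careful person would: the job done as asked, in the order asked, and still so for the second after the job is handed in, with the robot touching nothing.
It also fails if it takes over 29 s, if anything falls off the work surface, if the arm or the gripper's body presses on something with over 40 N, if the wrist force passes 120 N, or if a joint passes its speed limit or range.

ROBOT

A 6-joint arm with a two-finger parallel gripper is mounted at the origin on the work surface. World frame = base frame: x ahead of the robot, y to its left, z up, the work surface at z = 0. Lengths are in m, angles in rad, forces in N, time in s.
With the tool pointing down it reaches from about 0.35 to 1 m from the base axis. Payload 7.1 kg.
Tool frame: the origin (TCP) lies between the finger pads; the fingertips stand 22 mm ahead of it and the grasp point (between the pads) lies 3 mm ahead of it; x points along the fingers, y is the direction in which the jaws open and shut, and the axes are right-handed (so a half turn about x gives the same grasp; the last joint's range is limited). The gripper opens to 85 mm and grips with 20 to 120 N. Pads are 22 mm wide; open, the fingers measure 114 mm over their backs; the gripper's body (76 mm by 85 mm) begins 54 mm behind the grasp point. The pads swing forward as they close: fully open they stand 13 mm farther back than shut.
Start: joints at [1.106, 0.423, 1.63, -0, 1.089, -0.019], TCP at [0.269, 0.564, 0.253] pointing down, gripper open.
Joint ranges: [-3, 3], [-0.9, 2.11], [0.09, 2.58], [-1.31, 4.45], [0.11, 2.69], [-2.54, 2.54]. Speed limits (rad/s): [2.39, 2.39, 3.01, 3.14, 3.14, 3.14].

INTERFACE

Orientations are given as a rotation vector (axis times angle).
In Python, from rig import manip gives the robot as it stands. The module is installed in compiled form; this text tells all that it offers. Calls block until the motion is done:
- manip.move_to(position, orientation): joint-space move of the TCP to a pose.
- manip.servo_line(position, orientation=None, rate=0.15): straight line of the TCP; orientation=None keeps the orientation; rate is the mean speed in m/s.
- manip.set_joints(angles): joint-space move.
- manip.command_gripper(opening, f_grip=None): finger opening in m; f_grip is the grip in N (None keeps the last); returns when the fingers have stopped.
- manip.hold(seconds).
- manip.solve_ik(position, orientation): joint angles nearest the present ones, or None.
- manip.camera(name): name is "scene" or "side" or "wrist"; returns a dict with "image" (384x512x3 uint8, red, green, blue), "fx", "fy", "cx", "cy" (pixels), "cam_to_world" (4x4, takes a point from camera to world coordinates); the wrist camera has in their place "mount" (4x4, takes a point from camera to tool coordinates, whose origin is the TCP and whose axes are the tool frame's). Camera axes: x right, y down, z forward; pixel columns grow to the right and rows downward; lengths in m; the calibration is good to about 2 mm. A picture is of the moment at which its call begins: read the wrist's pose just before it. There is no depth.
A pose or a line that the arm cannot do raises manip.IKError and nothing moves.
- manip.sign_off(): hands the job in, once; it reports no verdict.
Readings, each from a call of its own:
- manip.get_time(): time.
- manip.get_joint_positions(): joint angles.
- manip.get_joint_vel(): joint speeds.
- manip.get_tau(): joint torques, N m.
- manip.get_position(): TCP position.
- manip.get_ee_rot(): TCP orientation.
- manip.get_contact_force(): force on the tool from outside, world axes, zero at the start.
- manip.get_torque(): the same for the moment, N m.
- manip.get_width(): finger opening in m.
Only numpy, scipy, OpenCV 4.12 (cv2) and the standard library are available. Lean on these libraries where they do the work, as an engineer would, in place of code of your own. Each camera call takes 0.05 s, during which the arm holds its last target.

## Working session

There is one attempt and no reset: what is moved stays moved. The work goes in short steps, each a Python script; the robot and the scene stay as the last script left them, time stands still between calls to the robot, and variables do not carry over. Pictures are saved under pics/ and viewed, and the job is handed in when it is done.

```bash
mkdir -p pics; python3 - <<'E'
from rig import manip
import cv2,numpy as np,pickle
d={}
for n in ["scene","side","wrist"]:
    c=manip.camera(n); d[n]=c
    cv2.imwrite(f"pics/{n}0.png",cv2.cvtColor(c["image"],cv2.COLOR_RGB2BGR))
    print(n,c["fx"],c["cx"],c["cy"]); print(np.round(c.get("cam_to_world",c.get("mount")),3))
pickle.dump(d,open("c0.pkl","wb"))
print(manip.get_time(),manip.get_position(),manip.get_ee_rot())
E
```

```text
scene 376.0092246064915 260.45942096358453 193.4494061324086
[[-0.635  0.44  -0.634  1.171]
 [ 0.772  0.383 -0.507  0.457]
 [ 0.02  -0.812 -0.583  0.736]
 [ 0.     0.     0.     1.   ]]
side 413.530207950123 258.2825386360306 185.08623666735275
[[-0.999 -0.003  0.04   0.54 ]
 [-0.035  0.559 -0.829  0.885]
 [-0.02  -0.829 -0.558  0.803]
 [ 0.     0.     0.     1.   ]]
wrist 335.2586131199066 248.7330908370835 190.4704513499129
[[-0.    -0.279  0.96  -0.12 ]
 [ 1.    -0.001  0.     0.   ]
 [ 0.     0.96   0.279 -0.07 ]
 [ 0.     0.     0.     1.   ]]
0.15 [0.26926266 0.56356886 0.25269879] [ 0.34868489  1.54269119 -0.35054993]
```

View pics/scene0.png

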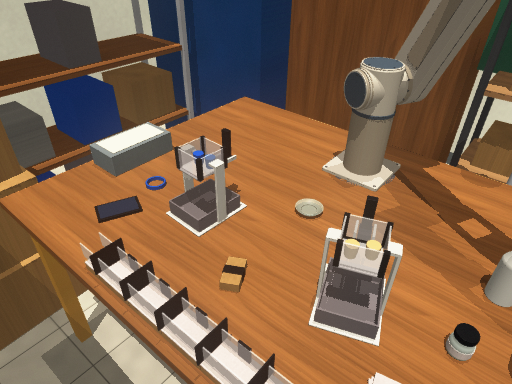

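View pics/side0.png

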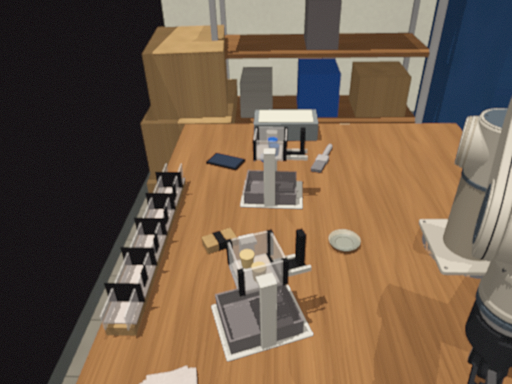

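View pics/wrist0.png

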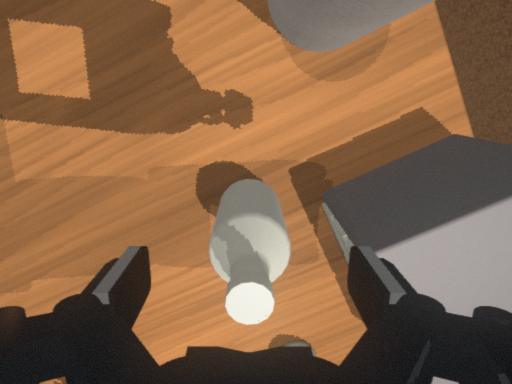

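The cream dispenser is the nearer one: its tab is near (371,208) in the scene view and (300,247) in the side view. Blue is the far one. I'll zoom in to measure.

```bash
python3 - <<'E'
import cv2
a=cv2.imread("pics/scene0.png")[185:345,300:420]; b=cv2.imread("pics/side0.png")[215:355,205:325]
cv2.imwrite("pics/za.png",cv2.resize(a,None,fx=3.7,fy=3.7,interpolation=0)); cv2.imwrite("pics/zb.png",cv2.resize(b,None,fx=4,fy=4,interpolation=0))
E
```

```text
(no output)
```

View pics/za.png

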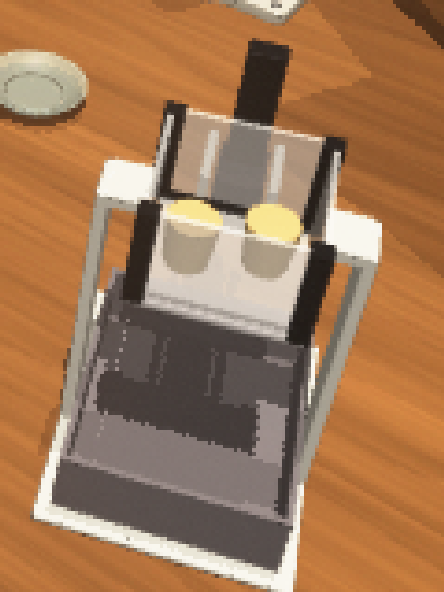

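View pics/zb.png

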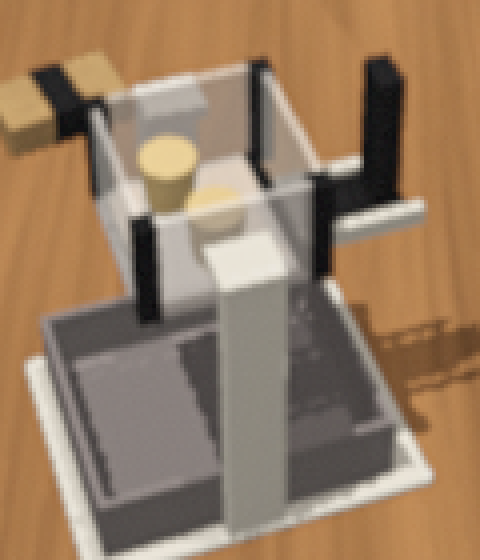

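```bash
cat > h.py <<'E'
import numpy as np,pickle
d=pickle.load(open("c0.pkl","rb"))
def ray(c,u,v):
    T=c["cam_to_world"]; r=T[:3,:3]@np.array([(u-c["cx"])/c["fx"],(v-c["cy"])/c["fy"],1]); return T[:3,3],r/np.linalg.norm(r)
def onz(c,u,v,z):
    o,r=ray(c,u,v); return o+r*(z-o[2])/r[2]
def tri(p,q):
    R=[ray(d["scene"],*p),ray(d["side"],*q)]
    A=sum(np.eye(3)-np.outer(r,r) for o,r in R); b=sum((np.eye(3)-np.outer(r,r))@o for o,r in R)
    x=np.linalg.solve(A,b); return x,[np.linalg.norm((np.eye(3)-np.outer(r,r))@(x-o)) for o,r in R]
E
python3 - <<'E'
from h import *
np.set_printoptions(precision=4,suppress=True)
S=d["scene"];D=d["side"]
a=lambda x,y:(x/3.7+299.5,y/3.7+184.5); b=lambda x,y:(x/4+204.5,y/4+214.5)
print("tab tri",tri(a(269,51),b(384,62)), onz(S,*a(269,51),.245),onz(D,*b(384,62),.245))
print("stopperA/B scene top z.199",onz(S,*a(192,216),.199),onz(S,*a(274,223),.199))
print("side",onz(D,*b(168,157),.199),onz(D,*b(217,207),.199))
print("tri",tri(a(192,216),b(217,207)),tri(a(192,216),b(168,157)),tri(a(274,223),b(217,207)),)
print("plate side NL,NR,FL",[onz(D,*b(*p),.004) for p in [(75,558),(433,478),(27,362)]])
print("plate scene",[onz(S,*a(*p),.004) for p in [(33,517),(295,590)]])
print("upright side",onz(D,*b(246,260),.202),"scene R", onz(S,*a(356,238),.202),"L",onz(S,*a(128,181),.202))
E
```

```text
tab tri (array([0.4879, 0.2282, 0.2467]), [np.float64(0.0022045177652496328), np.float64(0.002204517765249661)]) [0.4886 0.2295 0.245 ] [0.4869 0.223  0.245 ]
stopperA/B scene top z.199 [0.5992 0.2457 0.199 ] [0.5742 0.2836 0.199 ]
side [0.5993 0.2467 0.199 ] [0.5724 0.2826 0.199 ]
tri (array([0.5717, 0.2395, 0.1657]), [np.float64(0.007519090345611759), np.float64(0.007519090345611755)]) (array([0.5993, 0.2459, 0.1987]), [np.float64(0.00033529977578292873), np.float64(0.00033529977578294673)]) (array([0.5726, 0.2828, 0.1983]), [np.float64(0.0006691134791791011), np.float64(0.0006691134791790531)])
plate side NL,NR,FL [array([0.6504, 0.3517, 0.004 ]), array([0.4542, 0.2973, 0.004 ]), array([0.6935, 0.2202, 0.004 ])]
plate scene [array([0.6946, 0.2238, 0.004 ]), array([0.6368, 0.3682, 0.004 ])]
upright side [0.5569 0.3211 0.202 ] scene R [0.5589 0.3246 0.202 ] L [0.6003 0.2045 0.202 ]
```

```bash
cat >> h.py <<'E'
from scipy.spatial.transform import Rotation as R
def ori(yaw,flip=False):
    y=np.array([-np.sin(yaw),np.cos(yaw),0])*(-1 if flip else 1); x=np.array([0,0,-1.])
    return R.from_matrix(np.c_[x,y,np.cross(x,y)]).as_rotvec()
E
python3 - <<'E'
from rig import manip
from h import *
import cv2
p=manip.get_position(); print(R.from_rotvec(manip.get_ee_rot()).as_matrix().round(2))
manip.servo_line([p[0],p[1],.36],rate=.25)
yaw=np.radians(20)
T=np.array([.4878,.227,.36])
for f in (0,1): print(f,manip.solve_ik(T,ori(yaw,f)))
f=min((0,1),key=lambda f:abs(manip.solve_ik(T,ori(yaw,f))[5]))
print(f)
manip.move_to(T,ori(yaw,f))
P=manip.get_position();O=manip.get_ee_rot(); c=manip.camera("wrist")
c["P"]=P;c["O"]=O; pickle.dump(c,open("w1.pkl","wb"))
cv2.imwrite("pics/w1.png",cv2.cvtColor(c["image"],cv2.COLOR_RGB2BGR))
print(P,O,manip.get_time(),manip.get_contact_force())
E
```

```text
[[-0.    0.43  0.9 ]
 [-0.    0.9  -0.43]
 [-1.   -0.   -0.  ]]
0 [ 4.13429765e-01  1.83067013e-01  1.71000528e+00 -4.44089210e-16
  1.24852036e+00 -1.50643241e+00]
1 [ 4.13429765e-01  1.83067013e-01  1.71000528e+00 -4.44089210e-16
  1.24852036e+00  1.63516024e+00]
0
[0.48753825 0.22743224 0.35949332] [-0.27390488  1.55431118  0.2738926 ] 2.2667 [-1.11916601  0.43623366 -0.17076356]
```

View pics/w1.png

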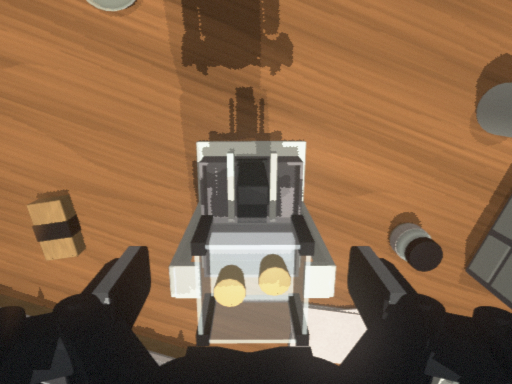

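The dispenser is square to the gripper, so the 20° yaw fits. The tab is the black patch around (253,190), and the stoppers are at (230,292) and (275,281). I'll zoom on the tab top.

```bash
python3 - <<'E'
import cv2
a=cv2.imread("pics/w1.png")[135:355,165:340]
cv2.imwrite("pics/zw.png",cv2.resize(cv2.convertScaleAbs(a,alpha=1.8,beta=20),None,fx=2.7,fy=2.7,interpolation=0))
from h import *
c=pickle.load(open("w1.pkl","rb")); W=np.eye(4);W[:3,:3]=R.from_rotvec(c["O"]).as_matrix();W[:3,3]=c["P"]
c["cam_to_world"]=W@c["mount"]; 
# project expected tab-top corners & bottom for yaw 20, tab at (.4878,.227)
y=np.radians(20);ex=np.array([np.cos(y),np.sin(y),0]);ey=np.array([-ex[1],ex[0],0])
for z in (.245,.152):
  for sx,sy in((-1,-1),(-1,1),(1,1),(1,-1)):
    p=np.array([.4878,.227,z])+ex*sx*.008+ey*sy*.012
    q=np.linalg.inv(c["cam_to_world"])@np.r_[p,1]; print(z,sx,sy,(c["fx"]*q[:2]/q[2]+[c["cx"],c["cy"]]).round(1))
# rim corners: 
for u,v in ((193,216),(312,216),(198,343),(309,343)): print(onz(c,u,v,.225))
for u,v in ((230,292),(275,281)): print("st",onz(c,u,v,.199))
E
```

```text
0.245 -1 -1 [231.9 182.8]
0.245 -1 1 [265.  182.8]
0.245 1 1 [264.7 203.7]
0.245 1 -1 [232.2 203.8]
0.152 -1 -1 [236.3 158.7]
0.152 -1 1 [260.5 158.7]
0.152 1 1 [260.4 174.4]
0.152 1 -1 [236.5 174.4]
[0.52673899 0.19337281 0.225     ]
[0.4938563  0.28395599 0.225     ]
[0.64308445 0.23441998 0.225     ]
[0.60856565 0.32963619 0.225     ]
st [0.59937572 0.24873529 0.199     ]
st [0.57360548 0.28490428 0.199     ]
```

View pics/zw.png

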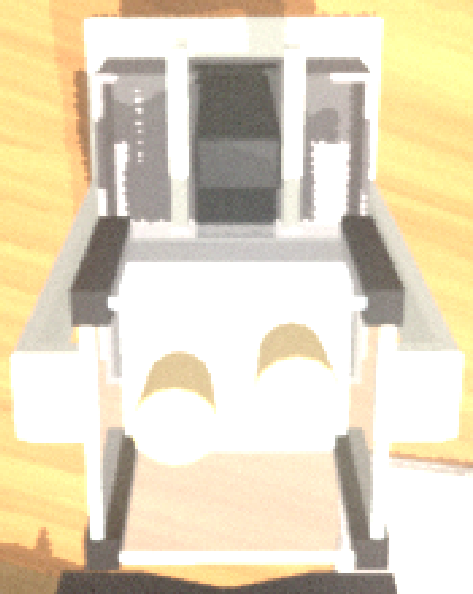

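The tab top is the quad spanning px (237–269, 186–205), centred at (253,196). That is about 3 mm toward +y from my first estimate, so I'll use the wrist value.

```bash
python3 - <<'E'
from rig import manip
from h import *
c=pickle.load(open("w1.pkl","rb")); W=np.eye(4);W[:3,:3]=R.from_rotvec(c["O"]).as_matrix();W[:3,3]=c["P"]
c["cam_to_world"]=W@c["mount"]
t=onz(c,253,195.8,.245); print("tab wrist",t)
tab=(2*t+np.array([.4878,.228,.245]))/3; print(tab)
y=np.radians(20);ex=np.array([np.cos(y),np.sin(y),0]); o=ori(y)
z=.229   # grasp pt .226, tips .207
manip.servo_line([tab[0],tab[1],z+.04],o,rate=.15)
manip.servo_line([tab[0],tab[1],z],o,rate=.08)
f0=manip.get_contact_force(); print(f0)
manip.command_gripper(0.0,25)
print("w",manip.get_width(),manip.get_contact_force(),manip.get_time())
pickle.dump((tab,z),open("tab.pkl","wb"))
E
```

```text
tab wrist [0.48841331 0.23076771 0.245     ]
[0.48820887 0.22984514 0.245     ]
[-0.77684533 -0.93615629 -0.02754958]
w 0.02369948393232593 [-2.47252113  3.46600833  3.06190045] 4.2583
```

The grip reads 23.7 mm, which matches the 24 mm tab. Pulling now.

```bash
python3 - <<'E'
from rig import manip
from h import *
import cv2
tab,z=pickle.load(open("tab.pkl","rb"))
y=np.radians(20);ex=np.array([np.cos(y),np.sin(y),0])
p=manip.get_position()
for s in (.012,.022,.032):
    manip.servo_line(p-ex*s,rate=.05); print(s,manip.get_contact_force().round(1),manip.get_width(),((manip.get_position()-p)@ex).round(4))
manip.hold(.8)
for n in ("scene","side"):
    c=manip.camera(n); cv2.imwrite(f"pics/{n}2.png",cv2.cvtColor(c["image"],cv2.COLOR_RGB2BGR))
print(manip.get_time())
a=cv2.imread("pics/scene2.png")[165:345,280:420];b=cv2.imread("pics/side2.png")[215:355,205:325]
cv2.imwrite("pics/z2.png",np.hstack([cv2.resize(a,(380,489)),cv2.resize(b,(419,489))]))
E
```

```text
0.012 [-2.7  1.8  2.7] 0.02347995196926185 -0.0126
0.022 [-2.2  2.8  1.9] 0.023929900979492737 -0.0227
0.032 [-2.3  2.8  2.4] 0.0237710276193469 -0.0327
6.2417
```

View pics/z2.png

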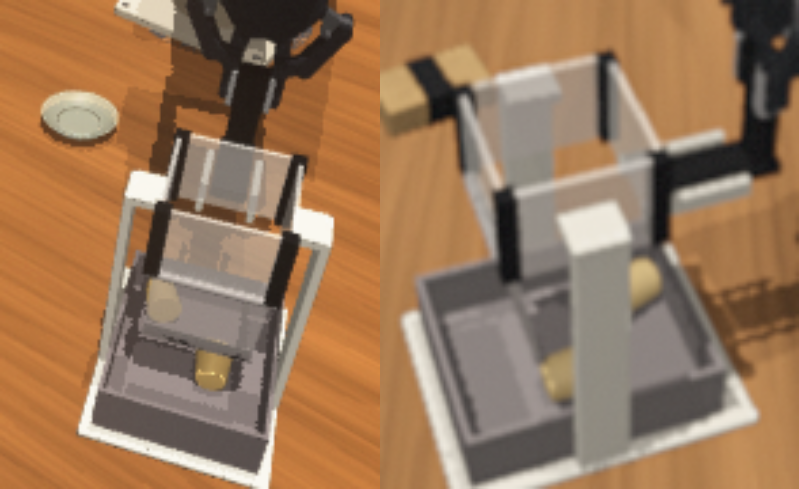

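The floor has dropped and the chamber is empty. Both stoppers appear to be in the tray. I'll release, lift clear and check again.

```bash
python3 - <<'E'
from rig import manip
from h import *
import cv2
manip.command_gripper(.06)
p=manip.get_position(); manip.servo_line([p[0],p[1],.37],rate=.2)
P=manip.get_position();O=manip.get_ee_rot(); w=manip.camera("wrist"); w.update(P=P,O=O)
pickle.dump(w,open("w3.pkl","wb"))
for n,c in (("scene",manip.camera("scene")),("side",manip.camera("side")),("wrist",w)):
    cv2.imwrite(f"pics/{n}3.png",cv2.cvtColor(c["image"],cv2.COLOR_RGB2BGR))
print(manip.get_time(),manip.get_contact_force(),manip.get_width(),P)
a=cv2.imread("pics/scene3.png")[165:345,280:420];b=cv2.imread("pics/side3.png")[215:355,205:325]
cv2.imwrite("pics/z3.png",np.hstack([cv2.resize(a,(380,489)),cv2.resize(b,(419,489))]))
a=cv2.imread("pics/scene3.png")[120:235,160:255];b=cv2.imread("pics/side3.png")[115:215,230:320]
cv2.imwrite("pics/z3b.png",np.hstack([cv2.resize(a,(380,460)),cv2.resize(b,(414,460))]))
E
```

```text
7.6833 [-0.00843382  0.82849003 -0.26223993] 0.05990170504791335 [0.45754824 0.21898419 0.36885218]
```

View pics/z3.png

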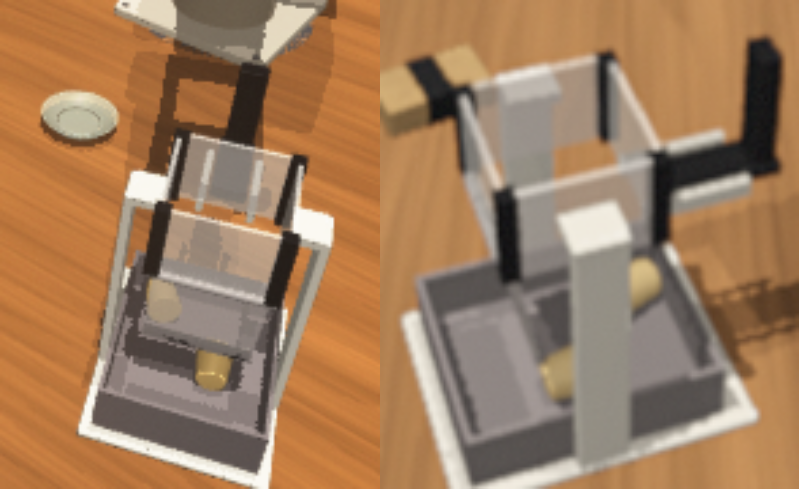

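View pics/wrist3.png

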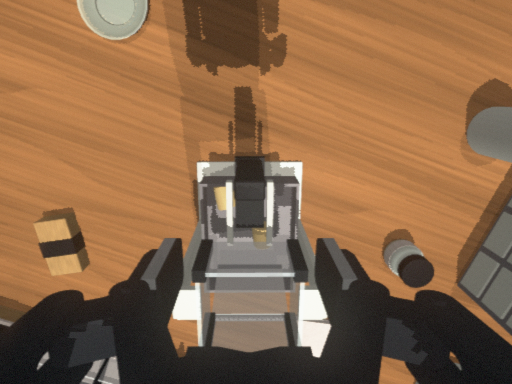

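View pics/z3b.png

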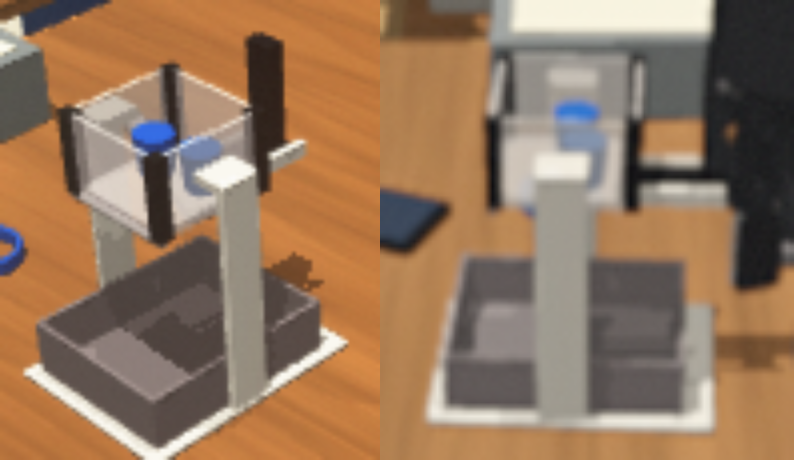

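Both stoppers are lying in the tray: wrist view (221,198) and (260,236), unchanged since the previous frame. The blue dispenser still holds both its stoppers and its floor is shut. One numeric check before I hand in.

```bash
python3 - <<'E'
from rig import manip
from h import *
A=lambda x,y:(x/2.714+279.5,y/2.717+164.5); B=lambda x,y:((x-380)/3.49+204.5,y/3.49+214.5)
y=np.radians(20);ex=np.array([np.cos(y),np.sin(y),0]);ey=np.array([-ex[1],ex[0],0])
tab,_=pickle.load(open("tab.pkl","rb")); o=np.array([tab[0],tab[1],0])+ex*.095
for s,q in (((162,300),(643,283)),((212,368),(560,375))):
    x,r=tri(A(*s),B(*q)); print(x.round(3),np.round(r,4),"disp",((x-o)@ex).round(3),((x-o)@ey).round(3))
print(manip.get_contact_force(),np.abs(manip.get_joint_vel()).max())
manip.sign_off()
E
```

```text
[0.529 0.204 0.018] [0.0036 0.0036] disp -0.065 -0.038
[0.581 0.284 0.027] [0.0012 0.0012] disp 0.011 0.019
[-0.00843382  0.82849003 -0.26223993] 0.004094620347035309
the job is handed in; nothing more can be done
```

The cream dispenser is open and both cream stoppers are in its grey tray. I handed the job in shortly after 7.7 s on the robot clock.

I gripped the cream dispenser's latch tab (23.7 mm measured against 24 mm given), drew it straight back about 33 mm, released it and lifted clear. The wrist force readings during the pull stayed around 5 N.

**Last checks:**
- **Stoppers:** by triangulation they lie at dispenser (-65, -38) mm and (11, 19) mm, at heights of 18 and 27 mm. That is inside the tray and below its 51 mm rim, and they had not moved between the last two sets of pictures.
- **Blue dispenser:** its floor looks shut and both blue stoppers are still in the chamber.
- **Gripper:** clear of everything at hand-in.

**Disagreements:**
- The fixed cameras and the wrist camera placed the tab about 3 mm apart. I weighted the wrist view, and the grip confirmed it.
- The first stopper's position has a 3.6 mm ray mismatch, because it was seen through the clear dropped floor. Its measured x is also a few mm nearer the tray's end than its size allows, but the pictures show it inside.

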